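Stand the leaning cookbook back in its row

ROBOT

A 6-joint arm with a two-finger parallel gripper is mounted at the origin on the work surface. World frame = base frame: x ahead of the robot, y to its left, z up, the work surface at z = 0. Lengths are in mm, angles in rad, forces in N, time in s.
With the tool pointing down it reaches from about 350 to 975 mm from the base axis. Payload 7.1 kg.
Tool frame: the origin (TCP) lies midway between the tips of the shut fingers; the grasp point (between the pads) lies 19 mm behind it (ctrl.grip_point_offset is the distance from the TCP to the grasp point, in mm); z points along the fingers, y is the line along which they close (so a half turn about z gives the same grasp; the last joint's range is limited). The gripper opens to 88 mm and grips with 3 to 60 N. Pads are 20 mm wide; open, the fingers measure 115 mm over their backs; the gripper's body (75 mm by 178 mm) begins 61 mm behind the grasp point.
Start: joints at [-1.257, 0.423, 1.63, -0, 1.089, -0.019], TCP at [204.199, -590.684, 222.675] pointing down, gripper open.
Joint ranges: [-3, 3], [-0.9, 2.11], [0.09, 2.58], [-1.31, 4.45], [0.11, 2.69], [-2.54, 2.54]. Speed limits (rad/s): [2.39, 2.39, 3.01, 3.14, 3.14, 3.14].

INTERFACE

Orientations are given as a rotation vector (axis times angle).
In Python, from workcell import get_obs, optics, close_job, spotter, ctrl gives the robot as it stands. The module is installed in compiled form; this text tells all that it offers.
- The arm moves only by the tool move_arm, never from a script. Its argument "rows" is a list of rows, each a list of 5 numbers: the shift along the tool's x, y, z in cm, then the turn about the tool's z in degrees, then the opening in per cent of the stroke, from 0 (shut) to 100 (fully open). A call has 1 to 10 rows; each row shifts and turns the commanded pose from where the row before left it, along the tool's axes as they then stand; what a row does not reach is not made up. A row lasts 1/8 s, in which the tool goes at most 62.5 mm and 10.7 degrees, less where a joint would pass 70% of its speed; a pose out of reach is approached as far as the arm can. A call with a gripper value outside its range is refused whole. The fingers move at their own pace and stop on an object; the grip force is fixed at half the most. Time passes only in rows, so rows that do not move let the fingers close. It gives the time, the measured TCP pose, the force, the opening and the grip force at its end, in the units of the state.
- get_obs(): the state, without advancing time (a new reading comes with each control period).
- optics.get_image(name): name is "scene" or "top" or "wrist"; returns the picture (480x640x3 uint8, blue, green, red); there is no depth.
- optics.calibration(name): a dict with "camera_matrix" (3x3 intrinsics, pixels), "distortion" ([k1, k2, p1, p2, k3] as OpenCV has them; the pictures are not rectified), "xyz" and "orientation" of the camera in the world. Camera axes: x right, y down, z forward; pixel columns grow to the right and rows downward; lengths in mm; the calibration is good to about 2 mm. A picture is of the moment at which its call begins: read the wrist's pose just before it. calibration takes no time and is no camera call; for the wrist camera it gives the pose at the moment of the call.
- close_job(): hands the job in; it is judged then, once.
Trained networks look in the newest picture that a camera, given by its name, has taken for a name from the list of things; names that differ only in an ending like _2 or _b are one class to them, and where a whole thing is asked for, a point or a joint stands for the part that bears it (a point fixed in the world has none). Each returns a list of dicts, best first, with "conf" (0 to 1); they miss things now and then, are a little off and sometimes report something else, mostly with a low value. They report only what shows in the picture. A call takes as long as a camera call. They do not tell look-alikes from the thing itself.
- spotter.find_in(camera, label): "point" ([column, row] in pixels, amid what is visible of it).
- spotter.regions_of(camera, label): "region" (480x640 bool, what is visible of it) and "point" ([column, row] in pixels, amid what is visible of it).
The state is a dict: "t": time; "qpos": joint angles; "qvel": joint speeds; "joint_torque": joint torques, N m; "ee_pos": TCP position; "orientation": TCP orientation; "ft_force": force on the tool from outside, world axes, zero at the start; "moment": the same for the moment, N m; "width": finger opening in mm; "grasp_force": force on a finger pad.
Only numpy, scipy, OpenCV 4.12 (cv2) and the standard library are available. Lean on these libraries where they do the work, as an engineer would, in place of code of your own. Each camera call takes 0.05 s, during which the arm holds its last target. There are 200 camera calls.

TASK

One cookbook has slumped over and leans on the loose stone bookend. Without gripping or lifting anything, first push the book itself upright, leaving the bookend where it stands; then push the bookend along the counter so that it presses the book snug against the row of books, in line with it, and take the hand away. Leave the mug, the pepper mill and the glass jar alone.

Things in the scene. Friction and masses are not known exactly. Their poses are not given: they have to be found in the camera images.
- row: Fixed row of three upright cookbooks and a stone block. Origin on the counter at the foot of its open end face, mid-depth; x runs into the books' depth (spines face -x, the robot), +y from the open end into the row (books and block fill y 0 to 154 mm), z up. The open end face, plane y = 0, is 145 mm deep (x) and 195 mm high; the tallest book 205 mm. The loose book and bookend are on its -y side.
- book: Loose cloth-covered cookbook, 140 mm deep (x), 35 thick (y), 180 tall (z), 0.4-0.65 kg. Origin: centre of underside; axes parallel to the row's once upright. Starts leaning 22 deg to the row's -y on its lower -y edge, -y cover on the bookend's upper edge, its upper -y edge 167 mm high, overhanging the bookend. Upright, it is 5-25 mm short of the row. Below 10 deg it settles upright and stands.
- bookend: Loose bookend: plain grey stone block, 85 mm deep (x), 60 thick (y), 70 high, about 0.9 kg, on the far side of the leaning book from the row. Origin at the centre of its underside, axes parallel to the row's at the start. It slides on the counter with friction (up to about 17 N with the book before it); push it low, near the counter, or it may tip.
- book_left (a point): Point on the book's +y cover (the one that faces the row), mid-depth, 40 mm above its underside.
- book_right (a point): Point on the book's -y cover (the one that faces the bookend), mid-depth, 40 mm above its underside.
- bookend_left (a point): Point on the bookend's +y face (the one that faces the book), mid-depth, 40 mm above its underside.
- mug: Bystander: blue ceramic mug, 80 mm wide, 85 mm tall, with a handle; stands between the robot and the row. Origin at the centre of its underside, z up.
- mill: Bystander: turned dark wooden pepper mill, 54 mm wide at the foot, 126 mm tall; stands between the robot and the row. Origin at the centre of its underside, z up.
- jar: Bystander: glass jar with a steel cap, 70 mm wide, 90 mm tall; stands behind the row. Origin at the centre of its underside, z up.
Things that resemble listed ones, but are neither listed nor needed, are in the scene too. There is more than one size of the book; the one meant has the size given above.

How it is judged (in metres and radians):
On the way, in this order (a step that is already met when the one before it is completed fails the run):
1. the book stands upright, with the bookend still where it stood (angle between book's own z axis and vertical below 0.08 rad and distance of bookend from where it was at the start of the episode below 0.015 m), for 0.2 s.
2. the bookend has been pushed up to the book and the book against the row (y of bookend_left in the frame of book_right above -0.006 m and y of book_left in the frame of row above -0.006 m), for 0.2 s.
At the end, for the whole second after the job is handed in: Book upright (3 degrees), its cover within 6 mm of the row's end face, square to the row (0.1 rad), within 30 mm of its middle in depth; bookend upright within 6 mm of the book, square (0.12 rad), within 35 mm of the row's middle in depth; both standing on the counter at rest (all of step 2 and angle between each of book, bookend's own z axis and vertical below 0.05 rad and y of book_left in the frame of row below 0.006 m and x of book in the frame of row between -0.03 and 0.03 m and y of bookend_left in the frame of book_right below 0.006 m and x of bookend in the frame of row between -0.035 and 0.035 m and angle between the x axis of book and the x axis of row, either way round below 0.1 rad and angle between the x axis of bookend and the x axis of row, either way round below 0.12 rad and height (world z) of each of book, bookend below 0.006 m and linear speed of each of book, bookend below 0.01 m/s); the robot touches nothing.
It fails at once if the book is lifted off the counter (height (world z) of book above 0.03 m).
It fails at once if the bookend is lifted or tipped over (height (world z) of bookend above 0.015 m or angle between bookend's own z axis and vertical above 0.3 rad).
It fails at once if the book falls flat (angle between book's own z axis and vertical above 0.8 rad).
It fails at once if the mug, the pepper mill or the jar is shoved away or tipped (distance of any of mug, mill, jar from where it was at the start of the episode above 0.02 m or angle between any of mug, mill, jar's own z axis and vertical above 0.3 rad).
It also fails if it takes over 48 s, if anything falls off the work surface, if the arm or the gripper's body presses on something with over 40 N, if the wrist force passes 120 N, or if a joint passes its speed limit or range.

## Working session

There is one attempt and no reset: what is moved stays moved. The work goes in short steps, Python scripts to look and compute and a tool call to move; the robot and the scene stay as the last step left them, time stands still between calls to the robot, and variables do not carry over. Pictures are saved under pics/ and viewed, at most 10 in all, crops included, and the job is handed in when it is done.

Besides the shell and the picture viewer there is one more tool, called after "Emit:" as name([rows], argument=value, ...), one row to a line, values as JSON. move_arm: Moves the arm, as the interface text tells. Its arguments: {"type":"object","properties":{"rows":{"type":"array","items":{"type":"array","items":{"type":"number"}}}},"required":["rows"]}

```bash
mkdir -p pics
cat > h.py <<'E'
import numpy as np, cv2
from scipy.spatial.transform import Rotation as R
from workcell import get_obs, optics, close_job, spotter, ctrl
def cam(n):
    c=optics.calibration(n); o=np.array(c["orientation"],float)
    Rm=R.from_rotvec(o).as_matrix() if o.size==3 else o.reshape(3,3)
    return np.array(c["camera_matrix"],float).reshape(3,3),np.array(c["distortion"],float),np.array(c["xyz"],float),Rm
def ray(n,px,z=0):
    K,D,t,Rm=cam(n); p=cv2.undistortPoints(np.array(px,float).reshape(-1,1,2),K,D).reshape(-1,2)
    d=np.c_[p,np.ones(len(p))]@Rm.T
    return t+d*((z-t[2])/d[:,2])[:,None]
def proj(n,P):
    K,D,t,Rm=cam(n); return cv2.projectPoints(np.array(P,float).reshape(-1,3),cv2.Rodrigues(Rm.T)[0],-Rm.T@t,K,D)[0].reshape(-1,2)
E
python3 - <<'E'
from h import *
s=get_obs(); print(s["t"],s["ee_pos"],s["orientation"],s["ft_force"],s["width"])
for n in("scene","top"):
    cv2.imwrite(f"pics/{n}0.png",optics.get_image(n)); print(n,cam(n)[2],cam(n)[3][:,2])
    for l in("row","book","bookend","mug","mill","jar"):
        for d in spotter.find_in(n,l)[:4]: print(l,round(d["conf"],2),np.round(d["point"]),np.round(ray(n,d["point"],40)[0]))
E
```

```text
0.0 [ 204.03601026 -590.18240707  221.92561383] [-3.09674018e+00 -5.20064380e-01  2.93476049e-04] [-0.18823969 -0.94909568 -0.26243007] 87.64420331099154
scene [1073.19208105 -339.98162993  738.32995587] [-0.50791956  0.50545845 -0.69751665]
row 0.93 [347. 218.] [540. 247.  40.]
book 0.78 [200. 257.] [423. -38.  40.]
book 0.69 [289. 256.] [539.  88.  40.]
book 0.6 [316. 388.] [780. -70.  40.]
bookend 0.85 [279. 293.] [596.  15.  40.]
mug 0.46 [347. 160.] [397. 396.  40.]
mill 0.83 [293. 194.] [405. 220.  40.]
jar 0.8 [424. 286.] [767. 212.  40.]
top [418.05927347 110.4508866  879.82982781] [ 0.22653731  0.01771218 -0.97384143]
row 0.59 [275. 246.] [606. 198.  40.]
book 0.97 [360. 260.] [596.  47.  40.]
book 0.84 [420. 179.] [759. -52.  40.]
book 0.82 [394. 386.] [387. -28.  40.]
bookend 0.49 [398. 265.] [593. -22.  40.]
mug 0.9 [182. 336.] [431. 339.  40.]
mug 0.17 [396. 273.] [578. -19.  40.]
mill 0.72 [258. 347.] [427. 205.  40.]
jar 0.84 [280. 162.] [765. 209.  40.]
```

View pics/scene0.png

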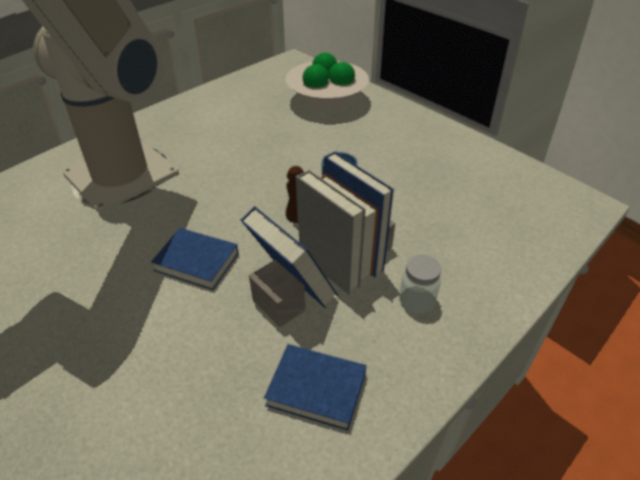

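View pics/top0.png

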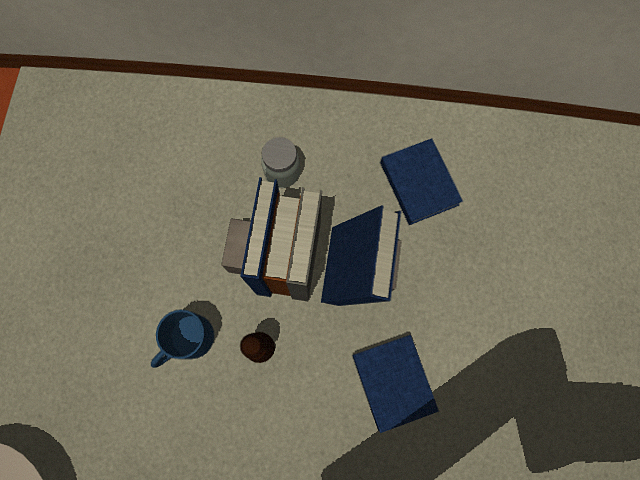

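The leaning book shows at top (360,260) and scene (289,256). It could be confused with the flat blue books at top (420,179) and (394,386), which are scene (316,388) and (200,257). Only the leaning book rests on the grey block, so it's the one I want. I'll check it in close crops.

Run:
```python
import cv2
a=cv2.imread("pics/top0.png")[170:320,220:420]; cv2.imwrite("pics/topc.png",cv2.resize(a,None,fx=4,fy=4,interpolation=cv2.INTER_CUBIC))
a=cv2.imread("pics/scene0.png")[145:325+15,235:435][:,:]; a=cv2.convertScaleAbs(a,alpha=1.4,beta=10); cv2.imwrite("pics/scenec.png",cv2.resize(a,None,fx=3,fy=3,interpolation=cv2.INTER_CUBIC))
```

```text
(no output)
```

View pics/topc.png

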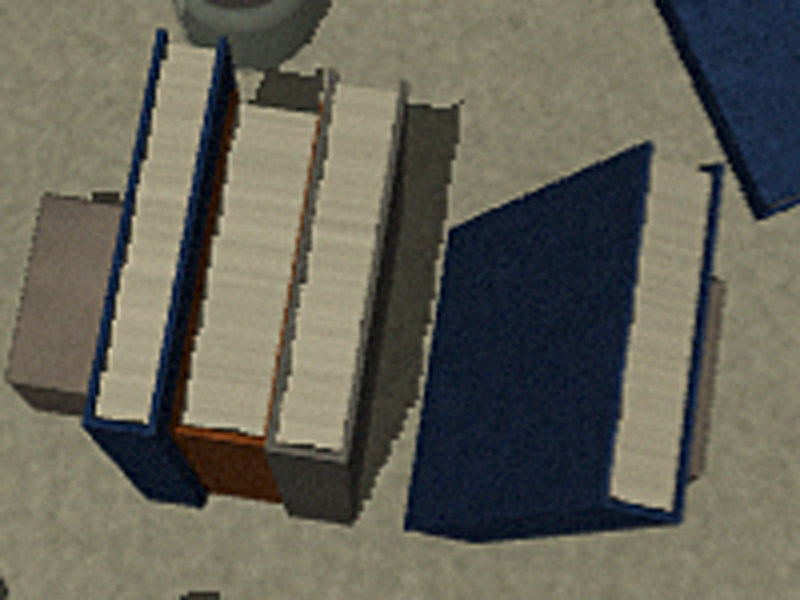

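View pics/scenec.png

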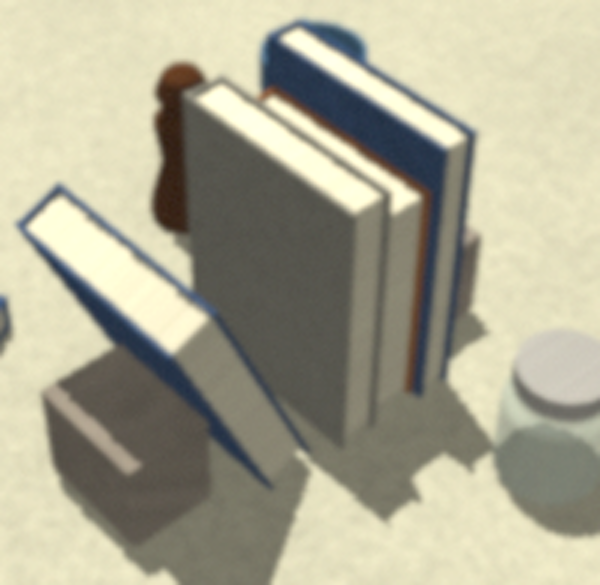

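The crops confirm it: the blue loose book leans on the grey block. Next I fit the poses from the clicked corners.

```bash
cat > fit.py <<'E'
from h import *
from scipy.optimize import least_squares
T=lambda u,v:("top",220+u/4,170+v/4); S=lambda u,v:("scene",235+u/3,145+v/3)
row=[(T(408,82),(72.5,0,195)),(T(350,455),(-72.5,0,195)),(T(353,522),(-72.5,0,0)),(S(183,93),(-72.5,0,195)),(S(355,213),(72.5,0,195)),(S(345,445),(72.5,0,0))]
c,s=np.cos(np.radians(22)),np.sin(np.radians(22))
B=lambda x,y,z:(x,y*c-z*s,y*s+z*c)   # y from lower -y edge
book=[(T(720,165),B(70,0,180)),(T(680,522),B(-70,0,180)),(T(650,143),B(70,35,180)),(T(449,230),B(70,35,0)),(T(405,528),B(-70,35,0)),
(S(20,225),B(-70,0,180)),(S(60,187),B(-70,35,180)),(S(172,357),B(70,0,180)),(S(210,315),B(70,35,180)),(S(270,488),B(70,0,0)),(S(308,450),B(70,35,0))]
be=[(T(722,280),(42.5,-30,70)),(T(693,482),(-42.5,-30,70)),(S(43,393),(-42.5,-30,70)),(S(138,473),(42.5,-30,70)),(S(135,545),(42.5,-30,0)),(S(210,495),(42.5,30,0))]
def W(p,P):
    P=np.array(P,float); a=p[2]; return P@np.array([[np.cos(a),-np.sin(a),0],[np.sin(a),np.cos(a),0],[0,0,1]]).T+[p[0],p[1],0]
def fit(L,p0):
    def f(p):
        return np.concatenate([proj(k[0],W(p,[q]))[0]-k[1:] for k,q in L])
    r=least_squares(f,p0,loss="soft_l1",x_scale=[10,10,.1]); return r.x,r.fun.reshape(-1,2)
if __name__=="__main__":
    ps=[]
    for n,L,p0 in(("row",row,[590,130,-.1]),("book",book,[590,40,-.1]),("be",be,[590,0,-.1])):
        p,r=fit(L,p0); ps.append(p); print(n,np.round(p,3),"\n",np.round(r,1).tolist())
    a=ps[0][2]; M=np.array([[np.cos(a),np.sin(a)],[-np.sin(a),np.cos(a)]])
    for p in ps: print("in row",np.round(M@(p[:2]-ps[0][:2]),1),round(p[2]-a,3))
    for n,p,z in(("mug",[182,336],40),("mill",[258,347],60),("jar",[280,162],60)):
        print(n,np.round(M@(ray("top",p,z)[0][:2]-ps[0][:2])))
    print(ray("top",[[359,382],[420,179]],20))
E
python3 fit.py
```

```text
row [ 5.91787e+02  1.28168e+02 -3.30000e-02] 
 [[-1.7, -1.8], [-0.7, 0.8], [-0.0, 0.1], [-0.7, 0.6], [0.0, 0.7], [-0.9, 1.5]]
book [ 5.85881e+02  7.15610e+01 -4.70000e-02] 
 [[0.2, -1.0], [-0.3, -0.2], [-2.0, -1.3], [-0.1, -0.4], [-0.3, 0.1], [-2.5, -0.9], [-1.0, -2.4], [-1.1, 0.4], [2.2, -1.6], [-1.0, 1.5], [-0.5, 0.5]]
be [ 5.90097e+02  1.60330e+01 -5.70000e-02] 
 [[-0.8, 0.1], [0.3, -1.9], [-1.0, -1.9], [-3.5, -0.2], [0.1, 0.7], [1.1, -0.1]]
in row [0. 0.] 0.0
in row [ -4.1 -56.8] -0.015
in row [   2.  -112.1] -0.024
mug [-167.  205.]
mill [-167.   70.]
jar [162.  84.]
[[386.42283555  28.57471552  20.        ]
 [766.52407289 -55.34441847  20.        ]]
```

Emit:
move_arm([
  [0,0,0,-9.8,57],
  [0,0,0,-9.8,57],
  [0,0,0,-9.8,57],
  [0,0,0,-9.8,57],
  [0,0,0,-9.8,57],
  [0,0,0,-9.8,57],
  [0,0,0,-9.8,57],
])

```text
t: 1.58
ee_pos: [204.2, -590.7, 222.7]
orientation: [2.26, 2.182, -0.0]
ft_force: [0.1, 0.0, -0.3]
width: 50.1
grasp_force: 0.0
```

Emit:
move_arm([
  [4.7,3,0,0,57],
  [4.7,3,0,0,57],
  [4.7,3,0,0,57],
  [4.7,3,0,0,57],
  [4.7,3,0,0,57],
  [4.7,3,0,0,57],
  [4.7,3,0,0,57],
  [4.7,3,0,0,57],
  [4.7,3,0,0,57],
  [4.7,3,0,0,57],
])

```text
t: 2.82
ee_pos: [524.1, -131.7, 223.0]
orientation: [2.266, 2.175, 0.0]
ft_force: [0.8, -0.4, 0.3]
width: 50.0
grasp_force: 0.0
```

Emit:
move_arm([
  [4.8,2.9,0,0,57],
  [4.8,2.9,0,0,57],
  [0,0,3.2,0,57],
  [0,0,3.2,0,57],
  [0,0,3.2,0,57],
  [0,0,0,0,57],
])

```text
t: 3.58
ee_pos: [583.2, -39.5, 124.6]
orientation: [-2.263, -2.173, 0.005]
ft_force: [-0.0, -0.9, 0.6]
width: 49.9
grasp_force: 0.0
```

Run:
```python
from h import *
a=optics.get_image("top")[170:320,220:440]; cv2.imwrite("pics/t1.png",cv2.resize(a,None,fx=3.6,fy=3.6))
s=get_obs();print(s["ee_pos"],s["ft_force"])
```

```text
[584.46090039 -39.66505335 126.22452102] [-0.71958721 -0.63479676  1.31871222]
```

View pics/t1.png

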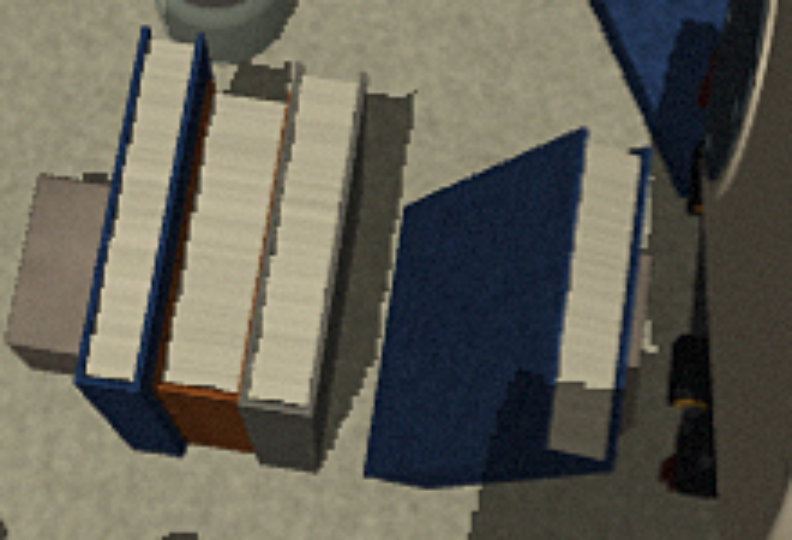

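Picture: the fingers are at (690,370), behind the leaning book's upper edge at (645,150)–(610,465), with a clear gap. Now I push slowly.

Emit:
move_arm([
  [1,0,0,0,57],
  [1,0,0,0,57],
  [1,0,0,0,57],
  [0.8,0,0,0,57],
  [0.8,0,0,0,57],
  [0.7,0,0,0,57],
  [0.7,0,0,0,57],
  [0.5,0,0,0,57],
  [0.5,0,0,0,57],
  [0,0,0,0,57],
])

```text
t: 4.88
ee_pos: [587.8, 30.5, 126.6]
orientation: [-2.266, -2.176, 0.0]
ft_force: [-0.9, -0.2, 0.1]
width: 50.1
grasp_force: 0.0
```

Emit:
move_arm([
  [0.3,0,0,0,57],
  [0.3,0,0,0,57],
  [0.3,0,0,0,57],
  [0.3,0,0,0,57],
  [0.3,0,0,0,57],
  [0,0,0,0,57],
  [0,0,0,0,57],
])

```text
t: 5.75
ee_pos: [588.4, 45.2, 126.7]
orientation: [-2.266, -2.176, 0.0]
ft_force: [0.7, 0.1, -0.3]
width: 49.7
grasp_force: 0.0
```

Run:
```python
from h import *
a=optics.get_image("scene")[145:340,235:435]; a=cv2.convertScaleAbs(a,alpha=1.4,beta=10); cv2.imwrite("pics/s2.png",cv2.resize(a,None,fx=3,fy=3,interpolation=cv2.INTER_CUBIC))
s=get_obs();print(s["ee_pos"],s["ft_force"])
```

```text
[588.38766292  45.16414755 126.67559103] [-0.54793498 -0.31087031 -0.56759693]
```

View pics/s2.png

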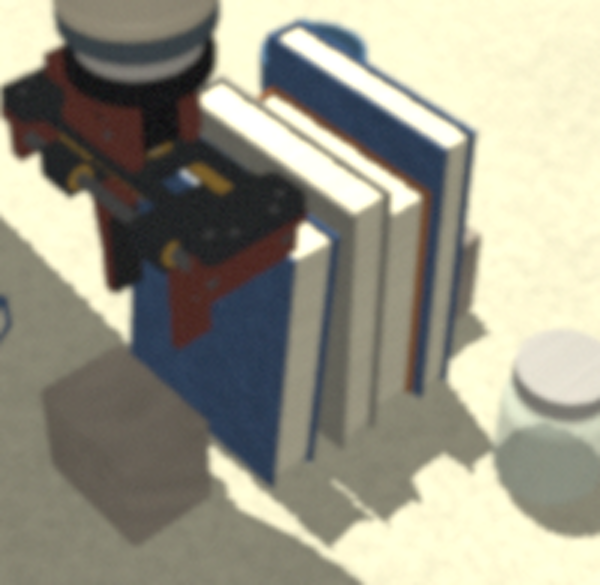

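Picture: the book is upright (near-side foot at (273,485)), the block hasn't moved, and force is about 0. Next I retract behind the bookend, lower and push.

Emit:
move_arm([
  [-2,0,0,0,57],
  [-4,0,0,0,57],
  [-4,0,0,0,57],
  [0,0,3.5,0,57],
  [0,0,3.5,0,57],
  [0,0,3.0,0,57],
  [0,0,1.2,0,57],
  [0,0,0,0,57],
])

```text
t: 6.8
ee_pos: [583.9, -55.3, 14.3]
orientation: [-2.266, -2.175, 0.001]
ft_force: [-0.5, -0.7, 0.4]
width: 49.8
grasp_force: 0.0
```

Emit:
move_arm([
  [0.5,0,0,0,57],
  [0.5,0,0,0,57],
  [0.5,0,0,0,57],
  [0.4,0,0,0,57],
  [0.4,0,0,0,57],
  [0.4,0,0,0,57],
  [0.4,0,0,0,57],
])

```text
t: 7.68
ee_pos: [585.7, -23.9, 14.7]
orientation: [2.266, 2.176, -0.0]
ft_force: [0.1, -4.4, 1.1]
width: 50.2
grasp_force: 2.1
```

Emit:
move_arm([
  [0.4,0,0,0,57],
  [0.4,0,0,0,57],
  [0.4,0,0,0,57],
  [0.4,0,0,0,57],
  [0.4,0,0,0,57],
  [0.3,0,0,0,57],
  [0.3,0,0,0,57],
])

```text
t: 8.55
ee_pos: [586.6, 2.4, 14.7]
orientation: [-2.266, -2.176, 0.0]
ft_force: [-0.5, -6.6, 2.8]
width: 50.1
grasp_force: 3.4
```

Emit:
move_arm([
  [0.3,0,0,0,57],
  [0.3,0,0,0,57],
  [0.3,0,0,0,57],
  [0.3,0,0,0,57],
])

```text
t: 9.05
ee_pos: [587.1, 14.0, 14.7]
orientation: [2.266, 2.176, -0.001]
ft_force: [-0.2, -6.5, 0.0]
width: 50.2
grasp_force: 3.4
```

Run:
```python
from h import *
a=optics.get_image("scene")[145:340,235:435]; a=cv2.convertScaleAbs(a,alpha=1.4,beta=10); cv2.imwrite("pics/s3.png",cv2.resize(a,None,fx=3,fy=3,interpolation=cv2.INTER_CUBIC))
s=get_obs();print(s["ee_pos"],s["ft_force"])
```

```text
[587.13674158  14.34388108  14.71931209] [ 0.17691601 -5.63801499  1.97764658]
```

View pics/s3.png

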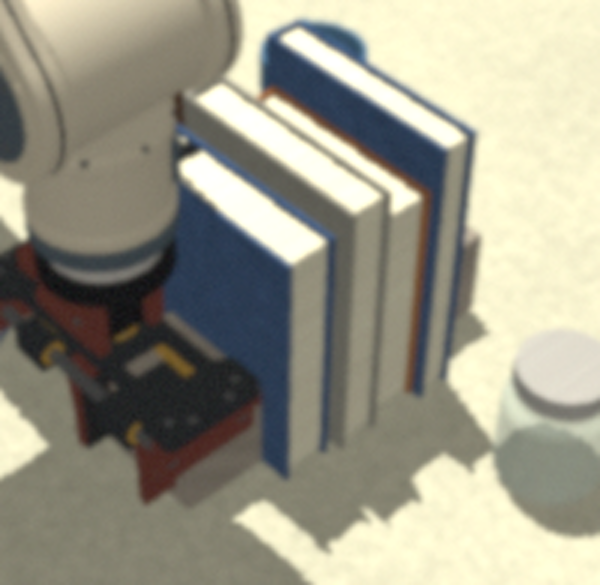

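Picture: the book is still upright and already sliding (foot at (288,477)). A narrow gap to the row remains at (335,440). I keep pushing until the force rises.

Emit:
move_arm([
  [0.2,0,0,0,57],
  [0.2,0,0,0,57],
  [0.2,0,0,0,57],
  [0,0,0,0,57],
])

```text
t: 9.6
ee_pos: [587.3, 20.2, 14.7]
orientation: [2.266, 2.176, -0.0]
ft_force: [0.3, -4.4, 0.9]
width: 50.3
grasp_force: 2.5
```

Emit:
move_arm([
  [0.15,0,0,0,57],
  [0.15,0,0,0,57],
  [0,0,0,0,57],
])

```text
t: 9.98
ee_pos: [587.1, 21.5, 14.7]
orientation: [2.266, 2.175, -0.003]
ft_force: [-2.6, -14.3, 2.3]
width: 49.7
grasp_force: 7.6
```

Emit:
move_arm([
  [0.1,0,0,0,57],
  [0.1,0,0,0,57],
  [0,0,0,0,57],
])

```text
t: 10.35
ee_pos: [586.8, 21.8, 14.8]
orientation: [2.267, 2.173, -0.005]
ft_force: [-2.9, -26.3, 4.6]
width: 49.8
grasp_force: 13.1
```

Firm stop at 26 N. I back off straight, then lift away and check.

Emit:
move_arm([
  [-0.3,0,0,0,57],
  [-0.5,0,0,0,57],
  [-2,0,0,0,57],
  [-4,0,0,0,57],
  [-6,0,0,0,57],
  [-6,0,0,0,57],
  [-6,0,0,0,57],
  [0,0,0,0,57],
])

```text
t: 11.35
ee_pos: [577.2, -227.3, 14.8]
orientation: [2.271, 2.169, 0.001]
ft_force: [0.5, 1.0, -0.5]
width: 49.7
grasp_force: 0.0
```

Run:
```python
from h import *
a=optics.get_image("scene")[145:340,235:435]; a=cv2.convertScaleAbs(a,alpha=1.4,beta=10); a=cv2.resize(a,None,fx=2,fy=3,interpolation=cv2.INTER_CUBIC)
b=cv2.resize(optics.get_image("top")[180:300,220:420],(400,585),interpolation=cv2.INTER_CUBIC)
cv2.imwrite("pics/f.png",np.hstack([a,b]))
s=get_obs();print(s["ee_pos"],s["ft_force"])
```

```text
[ 576.84742658 -223.31806558   14.44010793] [-0.49138621  0.13994993  0.43414118]
```

View pics/f.png

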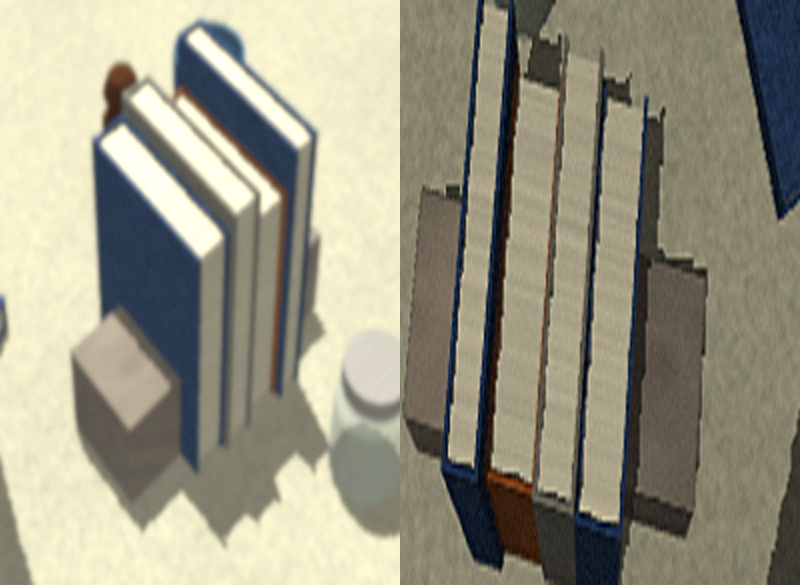

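The book is flush with the row and parallel to it, at (225,440) left and (575,510) right. The bookend is snug against it, both are upright, and the hand is clear. Handing in.

```bash
python3 -c "
from h import *
print(close_job())"
```

```text
the job is handed in; nothing more can be done
None
```

I pushed the book upright, then pushed the bookend until it pressed the book snug against the row, took the hand away, and handed the job in at about 11.5 s; the last picture shows both square and upright, though no score was returned.

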